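Hang two springs on the revolving spring tree

ROBOT

A 7-joint arm with a two-finger parallel gripper is mounted at the origin on a cart in front of the work surface, level with it; the furniture and walls round the work are solid. World frame = base frame: x ahead of the robot, y to its left, z up, the work surface at z = 0. Lengths are in m, angles in rad, forces in N, time in s.
With the tool pointing down it reaches from about 0.35 to 0.775 m from the base axis. Payload 3.1 kg.
Tool frame: the origin (TCP) lies midway between the tips of the shut fingers; the grasp point (between the pads) lies 19 mm behind it; z points along the fingers, y is the line along which they close (so a half turn about z gives the same grasp; the last joint's range is limited). The gripper opens to 85 mm and grips with 20 to 120 N. Pads are 22 mm wide; open, the fingers measure 114 mm over their backs; the gripper's body (76 mm by 85 mm) begins 54 mm behind the grasp point. The pads swing forward as they close: fully open they stand 13 mm farther back than shut.
Start: joints at [1.199, 0.311, 0.014, 1.512, -0.004, 1.319, -0.027], TCP at [0.178, -0.52, 0.231] pointing down, gripper open.
Joint ranges: [-2.7, 2.7], [-0.3, 1.91], [-1.27, 1.3], [0.12, 2.57], [-1.44, 4.58], [0.2, 2.03], [-3.05, 3.05]. Speed limits (rad/s): [2.79, 2.79, 3.14, 3.14, 3.14, 3.14, 3.14].

INTERFACE

Orientations are given as [roll, pitch, yaw] about the fixed x, y, z axes, in that order (R = Rz(yaw) Ry(pitch) Rx(roll)).
In Python, from rig import r, get_image, order gives the robot as it stands.
- The arm moves only by the tool play_rows, never from a script. Its argument "commands" is one flat list of numbers, 6 for each row, row after row: the shift along the tool's x, y, z in units of 0.5 m (1.0 is 0.5 m), then the turn, a rotation vector about the tool's x, y, z in units of 2 pi rad (1.0 is 2 pi rad). A call has 1 to 10 rows; each row is the pose to reach, as a shift and turn from the pose commanded when the call began, along the tool's axes at that moment, turning the shorter way round; what a row does not reach only later rows make up. A row lasts 1/12 s, in which the tool goes at most 41.7 mm and 7.16 degrees, less where a joint would pass 70% of its speed; a pose out of reach is approached as far as the arm can. A call with a number of a shift or a turn outside -1 to 1 is refused whole. A call with a gripper value outside its range is refused whole. "fingers" is the opening, from 0 (shut) to 1 (fully open), set as the call begins (left out, the last holds). The fingers move at their own pace and stop on an object; "grip_force" is the grip in N (left out, the last holds). Time passes only in rows, so rows that repeat a pose let the fingers close. It gives the time, the measured TCP pose, the force, the opening and the grip force at its end, in the units of the state.
- r.observe(): the state, without advancing time (a new reading comes with each control period).
- get_image(name): name is "scene" or "top"; returns a dict with "image" (400x640x3 uint8, blue, green, red), "camera_matrix" (3x3 intrinsics, pixels), "k1" (the pictures are not rectified: a ray, as slopes to the right and down, at radius r is drawn at 1 + k1 r^2 times it, then the intrinsics apply), "world_to_cam" (4x4, takes a point from world to camera coordinates). Camera axes: x right, y up, looking along -z (the intrinsics and any distortion apply to the point x, -y, -z); pixel columns grow to the right and rows downward; lengths in m; the calibration is good to about 2 mm. A picture is of the moment at which its call begins. There is no depth.
- order.finish_job(): hands the job in; it is judged then, once.
The state is a dict: "time_s": time; "q": joint angles; "joint_vel": joint speeds; "tau": joint torques, N m; "ee_pos": TCP position; "orientation": TCP orientation; "wrist_force": force on the tool from outside, world axes, zero at the start; "torque": the same for the moment, N m; "grip_width": finger opening in m; "gripper_force": force on a finger pad.
Only numpy, scipy, OpenCV 4.12 (cv2) and the standard library are available. Lean on these libraries where they do the work, as an engineer would, in place of code of your own. Each camera call takes 0.05 s, during which the arm holds its last target. There are 200 camera calls.

TASK

Put the two loose compression springs away on the revolving spring tree. Turn the tree by its crank knob until one of its two bare pegs stands over the index tab, slide a spring fully down onto that peg and let go; then turn the other bare peg to the tab and hang the other spring on it, leaving that peg at the tab. Leave the things around them where they are.

Things in the scene. Friction and masses are not known exactly. Their poses are not given: they have to be found in the camera images.
- tree_base: Foot of the spring tree: a round grey plate of 144 mm diameter with a post, fixed to the bench. Origin: centre of its underside, on the vertical turning axis of the head. Its -x axis points to the index tab, roughly towards the robot.
- rotor: Turning head of the tree; origin on the axis at bench height. Turns about z either way, about 2 N at the knob, no stops, stays where left. Its four pegs are 90 degrees apart; anticlockwise from above: peg_a (bare, along its -x), peg_b (bare), one with a short, one with a tall spring (both fixed to it). With springs the pegs sweep a 95 mm radius, 80 to 160 mm above the bench.
- index_tab (a point): Point on the steel tab that juts from the foot (tab 18 mm wide, up to 106 mm from the axis), 72 mm from the turning axis; a peg is brought forward when its tip is straight above this point (tip within 25 mm sideways).
- knob_grip (a point): Grip point of the crank knob, an upright black knob, 20 mm diameter, 36 mm high, spinning freely on its crank arm: 45 mm from the turning axis, 185 mm above the bench (knob top 200 mm, crank arm top 164 mm). It stands between the two pegs that carry springs, 135 degrees from each bare peg. Grip it from above and lead it in an arc; the grip need not turn.
- peg_a: A bare steel peg of the head, 10 mm diameter, rounded tip, leaning outward and up at 30 degrees from vertical. Origin: its root, 30 mm from the turning axis, 85 mm above the bench; z runs along the peg to the tip (85 mm). A seat collar 30 mm wide ends 12 mm from the root: a spring slides down the peg onto it.
- peg_a_tip (a point): Tip of peg_a, 72 mm from the turning axis, 159 mm above the bench.
- peg_a_mid (a point): Point on peg_a's centre line 43 mm from its root, where the middle of a hung spring comes to lie.
- peg_b: A bare steel peg of the head, 10 mm diameter, rounded tip, leaning outward and up at 30 degrees from vertical. Origin: its root, 30 mm from the turning axis, 85 mm above the bench; z runs along the peg to the tip (85 mm). A seat collar 30 mm wide ends 12 mm from the root: a spring slides down the peg onto it.
- peg_b_tip (a point): Tip of peg_b, 72 mm from the turning axis, 159 mm above the bench.
- peg_b_mid (a point): Point on peg_b's centre line 43 mm from its root, where the middle of a hung spring comes to lie.
- spring_short: Loose short steel compression spring, 47 mm outer diameter, clear bore at least 20 mm, 58 mm long, 0.12 kg, rigid; stands on end in the open blue bin. Origin: centre of its lower end; z along its axis, up. Can be gripped across the coils anywhere along its length.
- short_mid (a point): Middle of the short spring's axis, 29 mm above its origin.
- spring_tall: Loose tall steel compression spring, 45 mm outer diameter, clear bore at least 20 mm, 66 mm long, 0.12 kg, rigid; stands on end on the bench. Origin: centre of its lower end; z along its axis, up.
- tall_mid (a point): Middle of the tall spring's axis, 33 mm above its origin.
- bin: Open blue plastic bin fixed to the bench, 215 (x) by 180 (y) by 54 mm high, floor 2 mm thick, clear inside about 180 by 146 mm. Origin: centre of its underside. The short spring stands near its middle, between the collet (towards its -x end) and the lathe tool (across its +x end); there is most room for fingers on the spring's two y sides (y of the bin).
- collet: Bystander: grey steel spring collet in the bin, 33 mm diameter, 31 mm high. Origin: centre of its underside.
- lathe_tool: Bystander: dark square lathe tool lying in the bin, 115 by 13 by 13 mm, long axis x. Origin: centre of its underside.
- drill_case: Bystander: green sheet-metal drill case beside the tall spring, 68 (x) by 91 (y) by 33 mm high. Origin: centre of its underside.
- arbor: Bystander: dark steel collet arbor standing upright, 56 mm diameter, 105 mm high. Origin: centre of its underside.
- pliers: Bystander: yellow-handled pliers lying flat right of the tree, 191 by 63 by 14 mm. Origin: centre of the underside.
- bottle: Bystander: white squeeze bottle with a blue cap standing right of the tree, 45 mm diameter, 122 mm high. Origin: centre of its underside.
Mind the look-alikes: they are no part of the job. Leave any black or purple look-alike of the spring_short alone. Leave any pink or purple look-alike of the spring_tall alone.

How it is judged:
On the way, in this order (a step that is already met when the one before it is completed fails the run):
1. a bare peg is turned to the index tab (horizontal distance between any of peg_a_tip, peg_b_tip and index_tab below 0.025 m), for 0.2 s.
2. one spring hangs fully down on the peg at the tab, released (((horizontal distance between peg_a_tip and index_tab below 0.025 m and ((distance between short_mid and peg_a_mid below 0.018 m and angle between the z axis of spring_short and the z axis of peg_a, either way round below 0.3 rad and contact force between the fingers and spring_short below 0.1 N) or (distance between tall_mid and peg_a_mid below 0.018 m and angle between the z axis of spring_tall and the z axis of peg_a, either way round below 0.3 rad and contact force between the fingers and spring_tall below 0.1 N))) or (horizontal distance between peg_b_tip and index_tab below 0.025 m and ((distance between short_mid and peg_b_mid below 0.018 m and angle between the z axis of spring_short and the z axis of peg_b, either way round below 0.3 rad and contact force between the fingers and spring_short below 0.1 N) or (distance between tall_mid and peg_b_mid below 0.018 m and angle between the z axis of spring_tall and the z axis of peg_b, either way round below 0.3 rad and contact force between the fingers and spring_tall below 0.1 N))))), for 0.2 s.
3. the other bare peg is turned to the tab, the first spring still on its peg (((horizontal distance between peg_b_tip and index_tab below 0.025 m and ((distance between short_mid and peg_a_mid below 0.018 m and angle between the z axis of spring_short and the z axis of peg_a, either way round below 0.3 rad and contact force between the fingers and spring_short below 0.1 N) or (distance between tall_mid and peg_a_mid below 0.018 m and angle between the z axis of spring_tall and the z axis of peg_a, either way round below 0.3 rad and contact force between the fingers and spring_tall below 0.1 N))) or (horizontal distance between peg_a_tip and index_tab below 0.025 m and ((distance between short_mid and peg_b_mid below 0.018 m and angle between the z axis of spring_short and the z axis of peg_b, either way round below 0.3 rad and contact force between the fingers and spring_short below 0.1 N) or (distance between tall_mid and peg_b_mid below 0.018 m and angle between the z axis of spring_tall and the z axis of peg_b, either way round below 0.3 rad and contact force between the fingers and spring_tall below 0.1 N))))), for 0.2 s.
At the end, for the whole second after the job is handed in: Each of the two springs hangs released and at rest on its own one of the two bare pegs, its middle within 18 mm of the peg's mid point and its axis within 0.3 rad of the peg's; the tip of one of these pegs is within 25 mm sideways of the index tab ((((distance between short_mid and peg_a_mid below 0.018 m and angle between the z axis of spring_short and the z axis of peg_a, either way round below 0.3 rad and contact force between the fingers and spring_short below 0.1 N) and (distance between tall_mid and peg_b_mid below 0.018 m and angle between the z axis of spring_tall and the z axis of peg_b, either way round below 0.3 rad and contact force between the fingers and spring_tall below 0.1 N)) or ((distance between short_mid and peg_b_mid below 0.018 m and angle between the z axis of spring_short and the z axis of peg_b, either way round below 0.3 rad and contact force between the fingers and spring_short below 0.1 N) and (distance between tall_mid and peg_a_mid below 0.018 m and angle between the z axis of spring_tall and the z axis of peg_a, either way round below 0.3 rad and contact force between the fingers and spring_tall below 0.1 N))) and horizontal distance between any of peg_a_tip, peg_b_tip and index_tab below 0.025 m and linear speed of each of spring_short, spring_tall below 0.03 m/s); the robot touches nothing.
It fails at once if one of the bystanders (collet, lathe tool, drill case, arbor) is moved more than 30 mm (distance of any of collet, lathe_tool, drill_case, arbor from where it was at the start of the episode above 0.03 m).
It also fails if it takes over 72 s, if anything falls off the work surface, if the arm or the gripper's body presses on something with over 40 N, if the wrist force passes 120 N, or if a joint passes its speed limit or range.

## Working session

There is one attempt and no reset: what is moved stays moved. The work goes in short steps, Python scripts to look and compute and a tool call to move; the robot and the scene stay as the last step left them, time stands still between calls to the robot, and variables do not carry over. Pictures are saved under pics/ and viewed, at most 10 in all, crops included, and the job is handed in when it is done.

Besides the shell and the picture viewer there is one more tool, called after "Call:" as name(argument=value, ...) on one line, values as JSON. play_rows: Moves the arm, as the interface text tells. Shifts and turns lie within -1 to 1; 1 stands for 0.5 m of shift or 2 pi rad of turn. Its arguments: {"type":"object","properties":{"commands":{"type":"array","items":{"type":"number"}},"fingers":{"type":"number"},"grip_force":{"type":"number"}},"required":["commands"]}

```bash
mkdir -p pics; ls; python3 - <<'E'
from rig import r,get_image,order
import cv2,numpy as np
print(r.observe())
for n in("scene","top"):
    d=get_image(n); cv2.imwrite(f"pics/{n}0.png",d["image"]); print(n,d["camera_matrix"],d["k1"],d["world_to_cam"])
E
```

```text
pics
{'time_s': 0.0, 'q': array([ 1.19926343,  0.31173987,  0.01399378,  1.51311477, -0.00438638,
        1.31920863, -0.02720236]), 'joint_vel': array([-5.38790235e-05, -8.12767923e-04,  1.00643639e-03, -5.32296273e-04,
        1.13930442e-03, -4.62453330e-05,  3.05318520e-04]), 'tau': array([-3.59999221e-04, -3.79916239e+01,  1.46128912e-01, -2.30595070e+01,
        1.24095203e-02,  1.36442881e-02, -7.15485612e-06]), 'ee_pos': array([ 0.17789517, -0.51963194,  0.23019001]), 'orientation': array([-3.13915518e+00,  1.12703727e-04,  3.29908916e-01]), 'wrist_force': array([ 0.82733093,  0.24532194, -0.51934253]), 'torque': array([-0.01016907,  0.00357275,  0.01409981]), 'gripper_force': 0.0, 'grip_width': 0.08552752388999257}
scene [[381.99323046   0.         316.19044321]
 [  0.         381.99323046 196.48556661]
 [  0.           0.           1.        ]] -0.020101480182255833 [[-0.65486892 -0.75566817 -0.01059759  0.32244721]
 [ 0.53407544 -0.47266506  0.70096446 -0.39541836]
 [-0.53470564  0.45337993  0.71311747 -1.13423829]
 [ 0.          0.          0.          1.        ]]
top [[462.33213223   0.         320.79170879]
 [  0.         462.33213223 202.10523438]
 [  0.           0.           1.        ]] -0.044698631932502564 [[-0.01260459 -0.99991279 -0.00394125 -0.01005395]
 [ 0.99251173 -0.01299003  0.12145665 -0.51886966]
 [-0.12149725 -0.00238082  0.99258891 -1.43173699]
 [ 0.          0.          0.          1.        ]]
```

View pics/scene0.png

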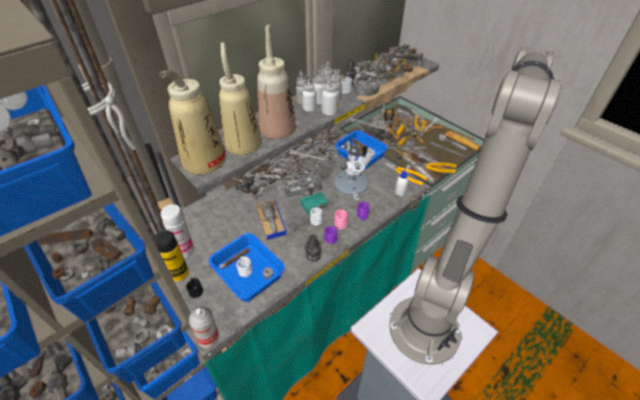

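View pics/top0.png

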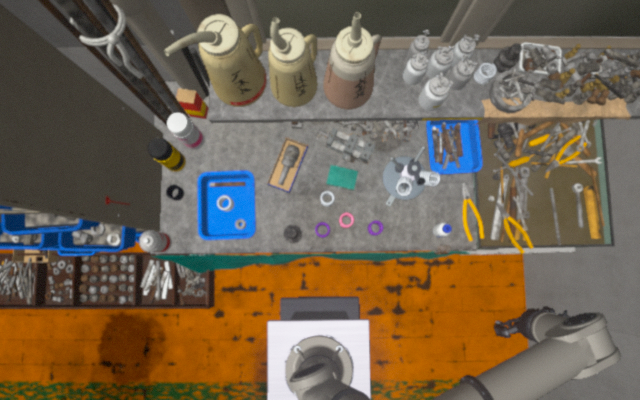

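The scene shows the bin (245,268) with the short spring at (244,266), the tall spring at (316,215) and the tree at (352,170). In the top view they are at (224,203), (327,198) and (405,180). I'll enlarge these next.

```bash
cat > h.py <<'E'
import cv2,numpy as np
from rig import r,get_image,order
def crop(img,x,y,w,h,s):
    c=cv2.resize(img[y:y+h,x:x+w],None,fx=s,fy=s,interpolation=cv2.INTER_CUBIC)
    for i in range(0,w,10):
        cv2.line(c,(i*s,0),(i*s,6 if i%20 else 12),(0,0,255),1)
        if i%20==0: cv2.putText(c,str(x+i),(i*s,22),0,.4,(0,0,255),1)
    for i in range(0,h,10):
        cv2.line(c,(0,i*s),(6 if i%20 else 12,i*s),(0,0,255),1)
        if i%20==0: cv2.putText(c,str(y+i),(12,i*s+4),0,.4,(0,0,255),1)
    return c
def proj(d,P):
    P=np.atleast_2d(P); W=d["world_to_cam"]; K=d["camera_matrix"]
    c=P@W[:3,:3].T+W[:3,3]; s=np.c_[c[:,0],-c[:,1]]/-c[:,2:]
    s=s*(1+d["k1"]*(s**2).sum(1,keepdims=True))
    return s@K[:2,:2].T+K[:2,2]
def ray(d,px):
    W=d["world_to_cam"]; K=d["camera_matrix"]; R=W[:3,:3]
    s0=(np.array(px,float)-K[:2,2])/[K[0,0],K[1,1]]; s=s0.copy()
    for _ in range(10): s=s0/(1+d["k1"]*(s@s))
    v=R.T@np.array([s[0],-s[1],-1]); return -R.T@W[:3,3],v/np.linalg.norm(v)
def tri(a,pa,b,pb):
    o,u=ray(a,pa);p,v=ray(b,pb)
    t=np.linalg.lstsq(np.c_[u,-v],p-o,rcond=None)[0]
    A=o+t[0]*u;B=p+t[1]*v
    return (A+B)/2,np.linalg.norm(A-B)
def atz(d,px,z):
    o,v=ray(d,px); return o+v*(z-o[2])/v[2]
E
python3 - <<'E'
from h import *
s=get_image("scene");t=get_image("top")
a=np.hstack([crop(t["image"],375,145,66,75,6),crop(s["image"],325,135,66,75,6)])
cv2.imwrite("pics/tree.png",a)
b=np.hstack([crop(t["image"],190,165,66,75,6),crop(s["image"],210,235,66,75,6)])
cv2.imwrite("pics/bin.png",b)
b=np.hstack([crop(t["image"],305,160,66,75,6),crop(s["image"],290,180,66,75,6)])
cv2.imwrite("pics/tall.png",b)
E
```

```text
(no output)
```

View pics/tree.png

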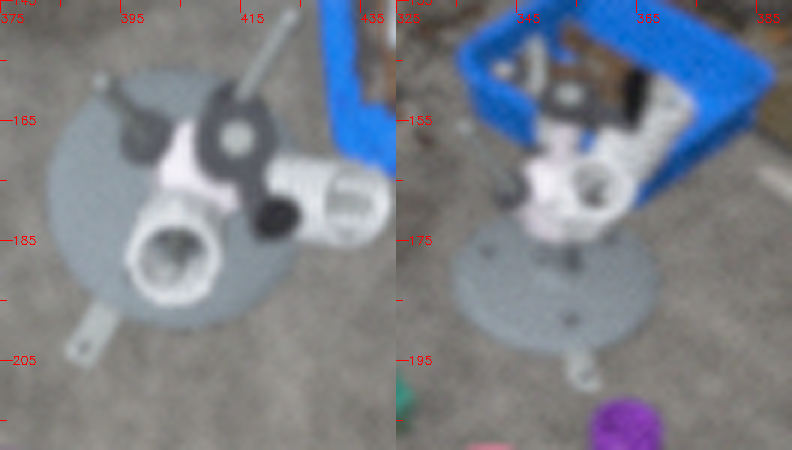

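View pics/bin.png

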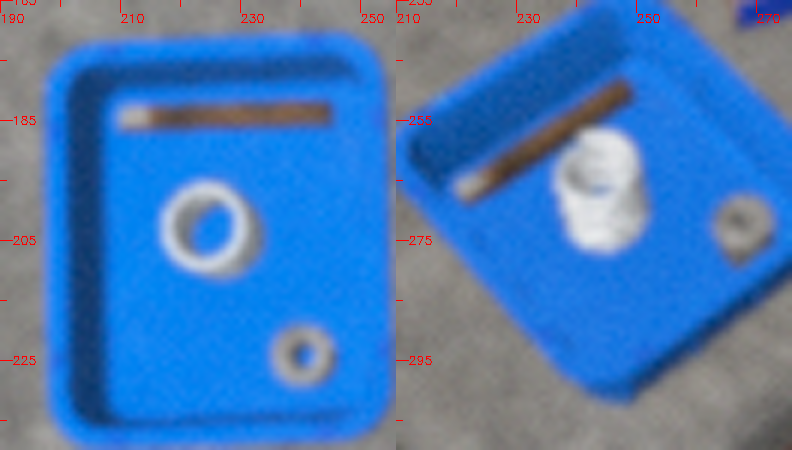

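View pics/tall.png

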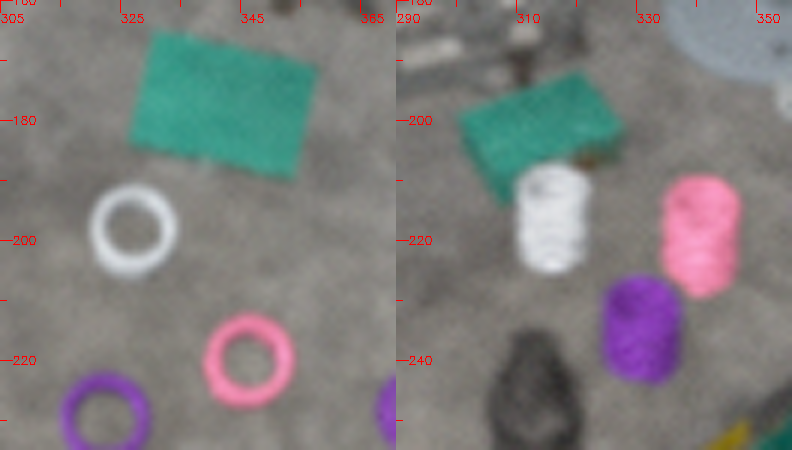

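Readings, as (column, row):
- **Tree, top:** disc (403.8,177.8), tab end (388,204), knob top (421,181), bare tips (391,158) and (423.5,147).
- **Tree, scene:** bare tips (336,156) and (348,143), knob (365,151).
- **Short spring:** top end (224,202.5) in top; in scene, top end (241.5,263) and bottom about (245,273).
- **Tall spring:** top ring (327,198) in top; in scene, top end (316,210.5).

Next I'll fit these.

```bash
cat > fit.py <<'E'
from h import *
from scipy.optimize import least_squares
s=get_image("scene");t=get_image("top")
def model(p):
    x,y,th,ta=p; A=np.array([x,y])
    P=lambda r,a,z:np.r_[A+r*np.array([np.cos(a),np.sin(a)]),z]
    return P(0,0,.005),P(106,0,0) if 0 else P(.098,ta+np.pi,.004),P(.045,th+np.pi*.75-np.pi*.0-np.pi/2*0+0 if 0 else th+np.pi+np.pi*1.25,.2),P(.072,th+np.pi,.159),P(.072,th+np.pi*1.5,.159)
obs=[(t,0,(403.8,177.8)),(t,1,(388,203)),(t,2,(421,181.2)),(t,3,(423.5,147)),(t,4,(391,158.5)),(s,3,(348,143)),(s,4,(336,156)),(s,0,(351.7,180.5)),(s,1,(356.5,198))]
f=lambda p:np.concatenate([proj(d,model(p)[i])[0]-px for d,i,px in obs])
q=min((least_squares(f,[.55,-.2,a,.3],loss='soft_l1') for a in np.arange(0,6.3,.7)),key=lambda q:q.cost)
print(q.x,q.cost);print(f(q.x).reshape(-1,2).round(1))
for i,m in enumerate(model(q.x)):print(i,m.round(4),np.hypot(*m[:2]).round(3))
print('knob scene',proj(s,model(q.x)[2]))
for n,a,b in(('tipA',(423.5,147),(348,143)),('tipB',(391,158.5),(336,156)),('short top',(224,202.8),(241.5,263)),('tall top',(327,198),(316,210.5)),('knob',(421,181.2),(365,148))):
    P,e=tri(t,a,s,b);print(n,P.round(4),round(e,4))
for n,px,z in(('short',(224,202.8),.06),('tall',(327,198),.066),('collet',(240,224),.033),('ltA',(208.5,184.8),.015),('ltB',(244,184),.015),('bin1',(198,175),.054),('bin2',(255,173),.054),('bin3',(200,236),.054),('bin4',(255,234),.054),('dc',(331,166.5),.033),('dc',(358,171.5),.033),('dc',(327,184),.033),('dc',(354,189.5),.033),('arbor',(292,233),.105),('bottle',(444,229),.122),('purpR',(376,228),.06),('pink',(346,219),.066),('purpL',(323,230),.066)):print(n,atz(t,px,z).round(4),atz(t,px,z)[:2]@[1,0]and np.hypot(*atz(t,px,z)[:2]).round(3))
E
python3 fit.py
```

```text
[ 0.59751857 -0.28700008  2.67924624 -0.58750209] 2.323819613304285
[[-0.   0.1]
 [-0.2  0.1]
 [ 0.4 -0.4]
 [-0.5  0.1]
 [-0.5 -0.3]
 [ 0.5 -1.9]
 [ 0.3 -0.8]
 [ 0.3  0.8]
 [ 0.2  0.3]]
0 [ 0.5975 -0.287   0.005 ] 0.663
1 [ 0.516  -0.2327  0.004 ] 0.566
2 [ 0.5548 -0.3013  0.2   ] 0.631
3 [ 0.662  -0.3191  0.159 ] 0.735
4 [ 0.6296 -0.2226  0.159 ] 0.668
knob scene [[365.65879955 147.32169168]]
tipA [ 0.6663 -0.3231  0.1449] 0.002
tipB [ 0.6308 -0.224   0.1536] 0.0021
short top [0.5213 0.29   0.0521] 0.01
tall top [ 0.5288 -0.0346  0.0649] 0.0046
knob [ 0.5551 -0.3     0.1972] 0.0024
short [0.517  0.2844 0.06  ] 0.59
tall [ 0.527  -0.0362  0.066 ] 0.528
collet [0.4524 0.2387 0.033 ] 0.511
ltA [0.5817 0.3451 0.015 ] 0.676
ltB [0.5828 0.2301 0.015 ] 0.627
bin1 [0.6071 0.3692 0.054 ] 0.711
bin2 [0.6109 0.189  0.054 ] 0.639
bin3 [0.4149 0.3592 0.054 ] 0.549
bin4 [0.4192 0.1881 0.054 ] 0.459
dc [ 0.6326 -0.0508  0.033 ] 0.635
dc [ 0.6153 -0.1366  0.033 ] 0.63
dc [ 0.5762 -0.0372  0.033 ] 0.577
dc [ 0.5574 -0.1226  0.033 ] 0.571
arbor [0.418  0.0701 0.105 ] 0.424
bottle [ 0.4228 -0.3798  0.122 ] 0.568
purpR [ 0.4326 -0.186   0.06  ] 0.471
pink [ 0.4611 -0.0937  0.066 ] 0.471
purpL [ 0.4282 -0.0225  0.066 ] 0.429
```

```bash
cat > go.py <<'E'
import sys
from h import *
from scipy.spatial.transform import Rotation as Ro
def tool(yaw,T=0):
    x0=np.array([np.cos(yaw),np.sin(yaw),0]);Z=np.array([0,0,1.]);y=np.array([np.sin(yaw),-np.cos(yaw),0])
    return np.c_[np.cos(T)*x0-np.sin(T)*Z,y,-np.cos(T)*Z-np.sin(T)*x0]
def rows(*targets):
    o=r.observe();R=Ro.from_euler('xyz',o["orientation"]).as_matrix()
    for p,Rt in targets:
        d=R.T@(np.array(p)-o["ee_pos"]);w=Ro.from_matrix(R.T@Rt).as_rotvec()
        print((d/.5).round(4).tolist(),(w/2/np.pi).round(4).tolist(),'len %.3f m %.1f deg'%(np.linalg.norm(d),np.degrees(np.linalg.norm(w))))
    return o
if __name__=="__main__":
    a=[float(v) for v in sys.argv[1:]]  # groups of x y z yaw tilt(deg)
    o=rows(*[(a[i:i+3],tool(a[i+3],np.radians(a[i+4]))) for i in range(0,len(a),5)])
    print(o["time_s"],o["ee_pos"].round(4),o["orientation"].round(3),o["q"].round(2),o["grip_width"].round(4),o["wrist_force"].round(1))
E
python3 go.py .5548 -.3013 .235 1.05 0
python3 - <<'E'
from h import *
s=get_image("scene")
print(proj(s,[[.517,.2844,.06],[.517,.2844,.002],[.527,-.036,.066],[.527,-.036,0]]))
E
```

```text
[0.8546, -0.17, -0.0081] [-0.0001, -0.0, -0.1146] len 0.436 m 41.3 deg
[[244.85483508 261.66320679]
 [247.35255634 271.66107436]
 [317.24816759 210.460517  ]
 [317.39986157 222.33734139]]Traceback (most recent call last):
  File "go.py", line 16, in <module>
    print(o["time_s"],o["ee_pos"].round(4),o["orientation"].round(3),o["q"].round(2),o["grip_width"].round(4),o["wrist_force"].round(1))
                                                                                     ^^^^^^^^^^^^^^^^^^^^^
AttributeError: 'float' object has no attribute 'round'
```

Call:
play_rows(commands=[0.8546,-0.17,-0.008,0,0,-0.1146,0.8546,-0.17,-0.008,0,0,-0.1146,0.8546,-0.17,-0.008,0,0,-0.1146,0.8546,-0.17,-0.008,0,0,-0.1146,0.8546,-0.17,-0.008,0,0,-0.1146,0.8546,-0.17,-0.008,0,0,-0.1146,0.8546,-0.17,-0.008,0,0,-0.1146,0.8546,-0.17,-0.008,0,0,-0.1146,0.8546,-0.17,-0.008,0,0,-0.1146,0.8546,-0.17,-0.008,0,0,-0.1146], fingers=0.7, grip_force=30)

```text
time_s: 1.18
ee_pos: [0.5399, -0.31, 0.2352]
orientation: [3.141, 0.0, 1.05]
wrist_force: [0.7, -0.4, -0.3]
grip_width: 0.0598
gripper_force: 0.0
```

```bash
sed -i 's/o\["grip_width"\].round(4)/round(float(o["grip_width"]),4)/' go.py; python3 go.py .5548 -.3013 .235 1.05 0 .5548 -.3013 .17 1.05 0
```

```text
[0.03, 0.0172, 0.0005] [0.0, 0.0, -0.0001] len 0.017 m 0.0 deg
[0.0301, 0.0172, 0.1305] [0.0, 0.0, -0.0001] len 0.067 m 0.0 deg
1.1833 [ 0.5399 -0.31    0.2352] [3.141 0.    1.05 ] [ 0.67  0.48 -0.27  1.28  0.13  1.4  -0.12] 0.0598 [ 0.7 -0.4 -0.3]
```

Call:
play_rows(commands=[0.03,0.0172,0,0,0,0,0.03,0.0172,0,0,0,0,0.03,0.0172,0.065,0,0,0,0.03,0.0172,0.13,0,0,0,0.03,0.0172,0.13,0,0,0,0.03,0.0172,0.13,0,0,0])

```text
time_s: 1.68
ee_pos: [0.5509, -0.3028, 0.1682]
orientation: [-3.136, 0.001, 1.048]
wrist_force: [-0.2, 1.2, 0.7]
grip_width: 0.0597
gripper_force: 0.0
```

```bash
python3 go.py .5548 -.3013 .17 1.05 0; python3 - <<'E'
from h import *
s=get_image("scene");t=get_image("top")
a=np.hstack([crop(t["image"],375,145,66,75,6),crop(s["image"],325,135,66,75,6)])
cv2.imwrite("pics/tree2.png",a)
E
```

```text
[0.0065, 0.0052, -0.0035] [-0.0009, 0.0002, -0.0003] len 0.005 m 0.3 deg
1.6833 [ 0.5509 -0.3028  0.1682] [-3.136e+00  1.000e-03  1.048e+00] [ 0.65  0.53 -0.27  1.36  0.14  1.27 -0.15] 0.0597 [-0.2  1.2  0.7]
```

View pics/tree2.png

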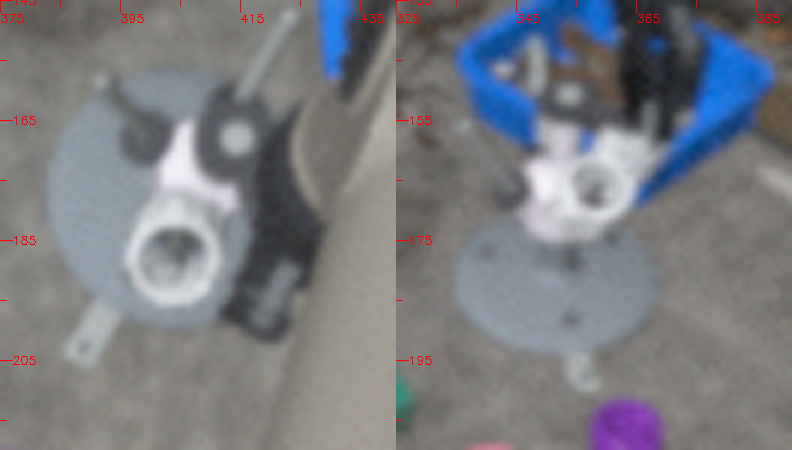

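The gripper straddles the knob, hidden under the hand at about (420,178) in top. The head hasn't moved, so I'll close.

Call:
play_rows(commands=[0.006,0.005,-0.004,0,0,0,0.006,0.005,-0.004,0,0,0,0.006,0.005,-0.004,0,0,0,0.006,0.005,-0.004,0,0,0,0.006,0.005,-0.004,0,0,0,0.006,0.005,-0.004,0,0,0], fingers=0)

```text
time_s: 2.28
ee_pos: [0.5579, -0.3011, 0.1739]
orientation: [3.139, -0.0, 1.05]
wrist_force: [-0.7, 0.8, 6.2]
grip_width: 0.0182
gripper_force: 29.4
```

```bash
python3 - <<'E'
from go import *
A=np.array([.5975,-.287])
o=r.observe();p=o["ee_pos"];print(o["grip_width"],o["gripper_force"],p,np.linalg.norm(p[:2]-A),np.degrees(np.arctan2(*(p[:2]-A)[::-1])))
a0=198.5
rows(*[(np.r_[A+.045*np.array([np.cos(np.radians(a)),np.sin(np.radians(a))]),p[2]],tool(1.05)) for a in a0+82.8*np.arange(1,9)/8])
E
```

```text
0.01822806085994674 29.368426501750946 [ 0.55787741 -0.30112193  0.17390253] 0.0420639783091877 -160.3833663469583
[-0.013, 0.0079, 0.0] [0.0005, -0.0001, 0.0] len 0.008 m 0.2 deg
[-0.0201, 0.0225, 0.0001] [0.0005, -0.0001, 0.0] len 0.015 m 0.2 deg
[-0.0245, 0.0381, 0.0001] [0.0005, -0.0001, 0.0] len 0.023 m 0.2 deg
[-0.0261, 0.0543, 0.0001] [0.0005, -0.0001, 0.0] len 0.030 m 0.2 deg
[-0.0247, 0.0705, 0.0002] [0.0005, -0.0001, 0.0] len 0.037 m 0.2 deg
[-0.0204, 0.0861, 0.0002] [0.0005, -0.0001, 0.0] len 0.044 m 0.2 deg
[-0.0134, 0.1008, 0.0003] [0.0005, -0.0001, 0.0] len 0.051 m 0.2 deg
[-0.0039, 0.1139, 0.0003] [0.0005, -0.0001, 0.0] len 0.057 m 0.2 deg
```

Call:
play_rows(commands=[-0.009,0.008,0,0,0,0,-0.018,0.0225,0,0,0,0,-0.0245,0.038,0,0,0,0,-0.026,0.054,0,0,0,0,-0.0247,0.0705,0,0,0,0,-0.0204,0.086,0,0,0,0,-0.0134,0.1,0,0,0,0,-0.004,0.114,0,0,0,0,-0.004,0.114,0,0,0,0,-0.004,0.114,0,0,0,0])

```text
time_s: 3.12
ee_pos: [0.6076, -0.3312, 0.1739]
orientation: [3.137, -0.001, 1.051]
wrist_force: [1.4, 0.3, 4.7]
grip_width: 0.0177
gripper_force: 29.8
```

```bash
python3 - <<'E'
from go import *
A=np.array([.5975,-.287])
o=r.observe();p=o["ee_pos"];print(o["wrist_force"].round(1),o["grip_width"],p,np.linalg.norm(p[:2]-A),np.degrees(np.arctan2(*(p[:2]-A)[::-1])))
rows((np.r_[A+.045*np.array([np.cos(np.radians(281.3)),np.sin(np.radians(281.3))]),p[2]],tool(1.05)))
E
```

```text
[1.4 0.3 4.7] 0.017721343107153904 [ 0.60764926 -0.33119735  0.17391131] 0.04534769681031664 -77.06710012970353
[-0.0012, -0.0024, -0.0] [0.0008, -0.0002, 0.0001] len 0.001 m 0.3 deg
```

Call:
play_rows(commands=[0,0,0,0,0,0,0,0,0,0,0,0,0,0,0,0,0,0,0,0,-0.08,0,0,0,0,0,-0.16,0,0,0,0,0,-0.16,0,0,0,0,0,-0.16,0,0,0], fingers=0.7)

```text
time_s: 3.7
ee_pos: [0.6068, -0.3318, 0.2556]
orientation: [3.135, -0.0, 1.049]
wrist_force: [-0.5, 0.2, -0.4]
grip_width: 0.0597
gripper_force: 0.0
```

```bash
python3 go.py .527 -.0362 .19 -.2 0
```

```text
[0.4332, -0.4337, 0.1285] [0.0009, -0.0007, 0.1989] len 0.313 m 71.6 deg
3.7 [ 0.6068 -0.3318  0.2556] [ 3.135 -0.     1.049] [ 0.6   0.62 -0.26  0.99  0.15  1.53 -0.13] 0.0597 [-0.5  0.2 -0.4]
```

Call:
play_rows(commands=[0.433,-0.4337,0.1285,0,0,0.199,0.433,-0.4337,0.1285,0,0,0.199,0.433,-0.4337,0.1285,0,0,0.199,0.433,-0.4337,0.1285,0,0,0.199,0.433,-0.4337,0.1285,0,0,0.199,0.433,-0.4337,0.1285,0,0,0.199,0.433,-0.4337,0.1285,0,0,0.199,0.433,-0.4337,0.1285,0,0,0.199,0.433,-0.4337,0.1285,0,0,0.199,0.433,-0.4337,0.1285,0,0,0.199], fingers=1)

```text
time_s: 4.53
ee_pos: [0.5228, -0.0326, 0.1858]
orientation: [3.141, 0.005, -0.193]
wrist_force: [0.8, -0.5, -0.1]
grip_width: 0.0859
gripper_force: 0.0
```

```bash
python3 go.py .527 -.0362 .1 -.2 0 .527 -.0362 .02 -.2 0;  python3 - <<'E'
from h import *
s=get_image("scene");t=get_image("top")
a=np.hstack([crop(t["image"],375,145,66,75,6),crop(s["image"],325,135,66,75,6)])
cv2.imwrite("pics/tree3.png",a)
E
```

```text
[0.0105, 0.0055, 0.1716] [0.0, 0.0007, 0.0012] len 0.086 m 0.5 deg
[0.0112, 0.0054, 0.3316] [0.0, 0.0007, 0.0012] len 0.166 m 0.5 deg
4.5333 [ 0.5228 -0.0326  0.1858] [ 3.141  0.005 -0.193] [ 0.15  0.3  -0.15  1.65  0.05  1.2  -1.78] 0.0859 [ 0.8 -0.5 -0.1]
```

View pics/tree3.png

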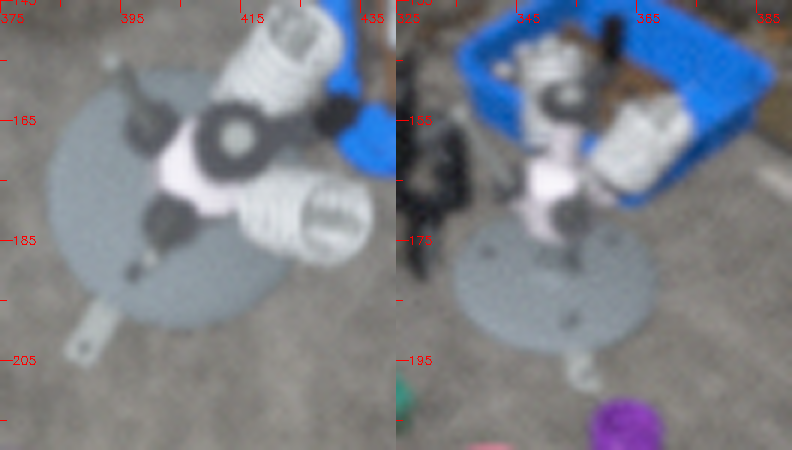

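The turned head shows bare peg B pointing along the tab, tip near (399.5,188.5) in top. Peg A's tip is at (392.5,155.5). I'll go on to the tall spring.

Call:
play_rows(commands=[0.0105,0.0055,0.08,0,0.0007,0.0012,0.0105,0.0055,0.16,0,0.0007,0.0012,0.0105,0.0055,0.21,0,0.0007,0.0012,0.011,0.0055,0.25,0,0.0007,0.0012,0.011,0.0055,0.29,0,0.0007,0.0012,0.011,0.0055,0.33,0,0.0007,0.0012,0.011,0.0055,0.33,0,0.0007,0.0012,0.011,0.0055,0.33,0,0.0007,0.0012])

```text
time_s: 5.3
ee_pos: [0.5282, -0.0397, 0.0214]
orientation: [3.141, -0.0, -0.198]
wrist_force: [1.2, 1.3, 0.6]
grip_width: 0.085
gripper_force: 0.0
```

```bash
python3 go.py .527 -.0362 .02 -.2 0;  python3 - <<'E'
from h import *
s=get_image("scene");t=get_image("top")
A=np.array([.5975,-.287])
P=lambda R,a,z:np.r_[A+R*np.array([np.cos(np.radians(a)),np.sin(np.radians(a))]),z]
for a in(146,148): print(a,[proj(t,P(.072,a+k,.159)).round(1).tolist() for k in(0,-90)],proj(t,P(.045,a+135,.2)).round(1),proj(s,P(.072,a-90,.159)).round(1),proj(s,P(.072,a,.159)).round(1))
E
```

```text
[-0.0037, -0.0064, 0.0028] [0.0001, -0.0, 0.0003] len 0.004 m 0.1 deg
5.3 [ 0.5282 -0.0397  0.0214] [ 3.141 -0.    -0.198] [ 0.14  0.49 -0.13  1.82  0.09  0.83 -1.8 ] 0.085 [1.2 1.3 0.6]
146 [[[399.9, 189.2]], [[392.1, 155.5]]] [[431.2 162.8]] [[335.7 153.7]] [[357.9 164.3]]
148 [[[400.6, 189.7]], [[391.6, 156.2]]] [[431.  162.3]] [[335.8 154.1]] [[358.5 164.2]]
```

Call:
play_rows(commands=[-0.0035,-0.006,0.002,0,0,0,-0.0035,-0.006,0.002,0,0,0,-0.0035,-0.006,0.002,0,0,0,-0.0035,-0.006,0.002,0,0,0,-0.0035,-0.006,0.002,0,0,0,-0.0035,-0.006,0.002,0,0,0,-0.0035,-0.006,0.002,0,0,0], fingers=0, grip_force=40)

```text
time_s: 5.98
ee_pos: [0.5298, -0.0356, 0.023]
orientation: [-3.141, -0.006, -0.199]
wrist_force: [-0.9, 0.7, 5.1]
grip_width: 0.0435
gripper_force: 41.3
```

```bash
python3 go.py .527 -.0362 .12 -.2 0 .45 -.15 .24 -.588 -30
```

```text
[-0.004, 0.0023, -0.1941] [-0.0001, -0.001, 0.0002] len 0.097 m 0.4 deg
[-0.1085, 0.2556, -0.4349] [-0.0165, 0.0813, 0.0604] len 0.258 m 36.9 deg
5.9833 [ 0.5298 -0.0356  0.023 ] [-3.141 -0.006 -0.199] [ 0.14  0.49 -0.14  1.82  0.09  0.83 -1.81] 0.0435 [-0.9  0.7  5.1]
```

Call:
play_rows(commands=[0,0,-0.08,0,0,0,0,0,-0.16,0,0,0,0,0,-0.24,0,0,0,0,0,-0.24,0,0,0])

```text
time_s: 6.32
ee_pos: [0.5343, -0.036, 0.1501]
orientation: [-3.139, -0.021, -0.199]
wrist_force: [1.7, 0.6, -0.3]
grip_width: 0.0432
gripper_force: 41.6
```

```bash
cat > peg.py <<'E'
from go import *
A=np.array([.5975,-.287])
def pegpose(s,az=146,ox=0.,oy=0.):
    d=np.array([np.cos(np.radians(az)),np.sin(np.radians(az))])
    R=tool(np.radians(az)-np.pi,-np.pi/6)
    p=np.r_[A+(.030+.5*s)*d,.085+.866*s]
    return p-R[:,0]*ox-R[:,1]*oy,R   # ox,oy: spring axis offset in tool frame
if __name__=="__main__":
    a=[float(v) for v in sys.argv[1:]]
    o=rows(*[pegpose(s,*a[:3]) for s in a[3:]])
    print(o["time_s"],o["ee_pos"].round(4),o["orientation"].round(3),o["q"].round(2),round(float(o["grip_width"]),4),o["wrist_force"].round(1))
E
python3 peg.py 146 -.002 0 .17 .13
```

```text
[0.0175, 0.3797, -0.1667] [-0.0174, 0.079, 0.061] len 0.208 m 36.5 deg
[0.0529, 0.3952, -0.0967] [-0.0174, 0.079, 0.061] len 0.205 m 36.5 deg
6.3167 [ 0.5343 -0.036   0.1501] [-3.139 -0.021 -0.199] [ 0.15  0.33 -0.15  1.69  0.06  1.1  -1.78] 0.0432 [ 1.7  0.6 -0.3]
```

Call:
play_rows(commands=[0.0175,0.38,-0.167,-0.0174,0.079,0.061,0.0175,0.38,-0.167,-0.0174,0.079,0.061,0.0175,0.38,-0.167,-0.0174,0.079,0.061,0.0175,0.38,-0.167,-0.0174,0.079,0.061,0.0175,0.38,-0.167,-0.0174,0.079,0.061,0.0175,0.38,-0.167,-0.0174,0.079,0.061,0.0175,0.38,-0.167,-0.0174,0.079,0.061,0.0175,0.38,-0.167,-0.0174,0.079,0.061])

```text
time_s: 6.98
ee_pos: [0.4985, -0.2228, 0.2246]
orientation: [3.132, -0.507, -0.588]
wrist_force: [0.4, -0.1, -0.7]
grip_width: 0.0429
gripper_force: 41.6
```

```bash
python3 peg.py 146 -.002 0 .17 .135
```

```text
[0.0166, -0.0041, -0.0106] [0.0011, 0.0026, 0.0008] len 0.010 m 1.1 deg
[0.0177, -0.0046, 0.0594] [0.0011, 0.0026, 0.0008] len 0.031 m 1.1 deg
6.9833 [ 0.4985 -0.2228  0.2246] [ 3.132 -0.507 -0.588] [ 0.28 -0.01  0.01  2.02  0.25  0.66 -2.04] 0.0429 [ 0.4 -0.1 -0.7]
```

Call:
play_rows(commands=[0.017,-0.0045,0.02,0.001,0.0026,0.0008,0.017,-0.0045,0.04,0.001,0.0026,0.0008,0.017,-0.0045,0.059,0.001,0.0026,0.0008,0.017,-0.0045,0.059,0.001,0.0026,0.0008,0.017,-0.0045,0.059,0.001,0.0026,0.0008,0.017,-0.0045,0.059,0.001,0.0026,0.0008])

```text
time_s: 7.48
ee_pos: [0.5183, -0.2337, 0.2032]
orientation: [3.141, -0.524, -0.593]
wrist_force: [0.1, 0.4, -0.2]
grip_width: 0.0433
gripper_force: 41.6
```

```bash
python3 peg.py 146 -.002 0 .135 .035; python3 - <<'E'
from peg import *
s=get_image("scene");t=get_image("top")
a=np.hstack([crop(t["image"],360,150,66,75,6),crop(s["image"],325,130,66,75,6)])
cv2.imwrite("pics/place1.png",a)
o=r.observe();R=Ro.from_euler('xyz',o["orientation"]).as_matrix();p=o["ee_pos"]
for k in(.023,-.043): print('spring end',[proj(d,p+R@[-.002,0,k]).round(1) for d in(t,s)])
B,_=pegpose(0);T,_=pegpose(.085);print('peg',[proj(d,x).round(1) for d in(t,s) for x in(B,T)])
E
```

```text
[-0.0007, -0.0003, 0.0002] [0.0002, -0.0001, 0.0] len 0.000 m 0.1 deg
[-0.0008, -0.0005, 0.2001] [0.0002, -0.0001, 0.0] len 0.100 m 0.1 deg
7.4833 [ 0.5183 -0.2337  0.2032] [ 3.141 -0.524 -0.593] [ 0.29  0.05  0.01  2.03  0.27  0.57 -2.06] 0.0433 [ 0.1  0.4 -0.2]
spring end [array([[398.9, 191.9]]), array([[359.1, 161.6]])]
spring end [array([[395.8, 199. ]]), array([[362.1, 155.2]])]
peg [array([[403.1, 181.5]]), array([[399.7, 189.4]]), array([[354.5, 171.6]]), array([[357.9, 164.4]])]
```

View pics/place1.png

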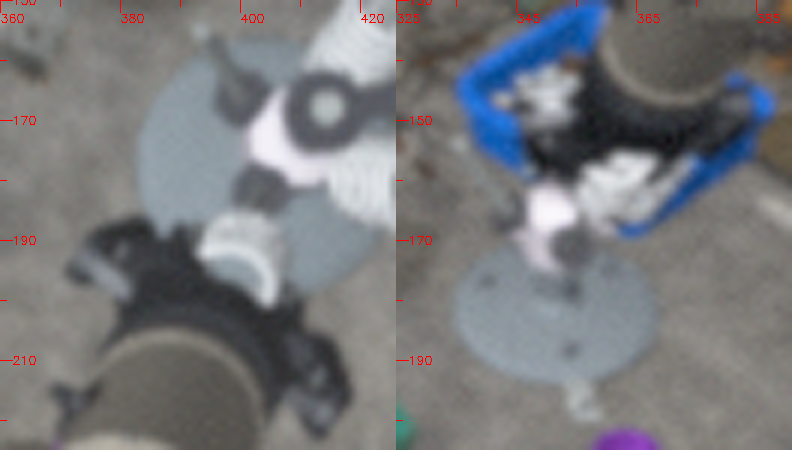

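The top view shows the spring at about (398,192), coaxial with the peg within reading error. The scene view has it behind the hand. I'll lower it carefully and watch the force.

Call:
play_rows(commands=[-0.0007,-0.0003,0.015,0,0,0,-0.0007,-0.0003,0.03,0,0,0,-0.0007,-0.0003,0.045,0,0,0,-0.0007,-0.0003,0.06,0,0,0,-0.0007,-0.0003,0.075,0,0,0,-0.0007,-0.0003,0.085,0,0,0,-0.0007,-0.0003,0.085,0,0,0])

```text
time_s: 8.17
ee_pos: [0.5352, -0.2459, 0.1649]
orientation: [3.14, -0.523, -0.594]
wrist_force: [0.2, 0.6, -1.6]
grip_width: 0.0429
gripper_force: 41.6
```

```bash
python3 peg.py 146 -.002 0 .092 .035
```

```text
[0.0014, -0.0016, -0.0009] [0.0003, 0.0002, -0.0001] len 0.001 m 0.1 deg
[0.0015, -0.0019, 0.1131] [0.0003, 0.0002, -0.0001] len 0.057 m 0.1 deg
8.1667 [ 0.5352 -0.2459  0.1649] [ 3.14  -0.523 -0.594] [ 0.29  0.14  0.03  2.04  0.3   0.48 -2.08] 0.0429 [ 0.2  0.6 -1.6]
```

Call:
play_rows(commands=[0.001,-0.0015,0.02,0,0,0,0.001,-0.0015,0.04,0,0,0,0.001,-0.0015,0.06,0,0,0,0.001,-0.0015,0.075,0,0,0,0.001,-0.0015,0.088,0,0,0,0.001,-0.0015,0.098,0,0,0,0.001,-0.0015,0.104,0,0,0,0.001,-0.0015,0.104,0,0,0])

```text
time_s: 8.83
ee_pos: [0.5579, -0.2601, 0.1212]
orientation: [3.141, -0.524, -0.594]
wrist_force: [0.1, 0.3, -1.9]
grip_width: 0.043
gripper_force: 41.7
```

```bash
python3 peg.py 146 -.002 0 .04 .035
```

```text
[-0.0014, 0.0003, 0.0006] [0.0002, -0.0001, -0.0001] len 0.001 m 0.1 deg
[-0.0014, 0.0003, 0.0106] [0.0002, -0.0001, -0.0001] len 0.005 m 0.1 deg
8.8333 [ 0.5579 -0.2601  0.1212] [ 3.141 -0.524 -0.594] [ 0.29  0.25  0.05  2.03  0.33  0.37 -2.11] 0.043 [ 0.1  0.3 -1.9]
```

Call:
play_rows(commands=[-0.0014,0.0003,0.004,0,0,0,-0.0014,0.0003,0.008,0,0,0,-0.0014,0.0003,0.008,0,0,0])

```text
time_s: 9.08
ee_pos: [0.5591, -0.2609, 0.1182]
orientation: [3.141, -0.525, -0.594]
wrist_force: [-0.4, 0.7, -1.4]
grip_width: 0.0434
gripper_force: 41.6
```

Call:
play_rows(commands=[0,0,0,0,0,0,0,0,0,0,0,0,0,0,0,0,0,0,0,0,0,0,0,0,0,0,0,0,0,0], fingers=0.72)

```text
time_s: 9.5
ee_pos: [0.5594, -0.261, 0.1186]
orientation: [3.141, -0.526, -0.594]
wrist_force: [0.3, 0.8, 0.4]
grip_width: 0.0616
gripper_force: 0.0
```

```bash
python3 peg.py 146 0 0 .17; python3 go.py .517 .2844 .2 0 0
```

```text
[-0.0051, 0.0007, -0.2656] [0.0001, -0.0004, -0.0001] len 0.133 m 0.2 deg
9.5 [ 0.5594 -0.261   0.1186] [ 3.141 -0.526 -0.594] [ 0.29  0.26  0.05  2.03  0.33  0.37 -2.11] 0.0616 [0.3 0.8 0.4]
[-0.5073, -0.8561, -0.483] [0.0249, -0.0812, -0.0924] len 0.553 m 45.2 deg
9.5 [ 0.5594 -0.261   0.1186] [ 3.141 -0.526 -0.594] [ 0.29  0.26  0.05  2.03  0.33  0.37 -2.11] 0.0616 [0.3 0.8 0.4]
```

Call:
play_rows(commands=[-0.002,0,-0.04,0,0,0,-0.004,0,-0.1,0,0,0,-0.005,0,-0.16,0,0,0,-0.005,0,-0.22,0,0,0,-0.005,0,-0.266,0,0,0,-0.005,0,-0.266,0,0,0])

```text
time_s: 10.0
ee_pos: [0.5041, -0.222, 0.2382]
orientation: [-3.138, -0.535, -0.595]
wrist_force: [1.3, 0.9, 0.3]
grip_width: 0.0613
gripper_force: 0.0
```

```bash
python3 go.py .55 -.27 .27 -.588 0 .6065 -.3315 .26 -.588 0; python3 - <<'E'
from peg import *
s=get_image("scene");t=get_image("top")
a=np.hstack([crop(t["image"],365,145,66,75,6),crop(s["image"],325,135,66,75,6)])
cv2.imwrite("pics/hung1.png",a)
E
```

```text
[0.1442, 0.0281, 0.0114] [-0.0002, -0.0852, -0.0009] len 0.074 m 30.7 deg
[0.2738, 0.067, 0.1114] [-0.0002, -0.0852, -0.0009] len 0.152 m 30.7 deg
10.0 [ 0.5041 -0.222   0.2382] [-3.138 -0.535 -0.595] [ 0.28 -0.03  0.    2.02  0.26  0.65 -2.05] 0.0613 [1.3 0.9 0.3]
```

View pics/hung1.png

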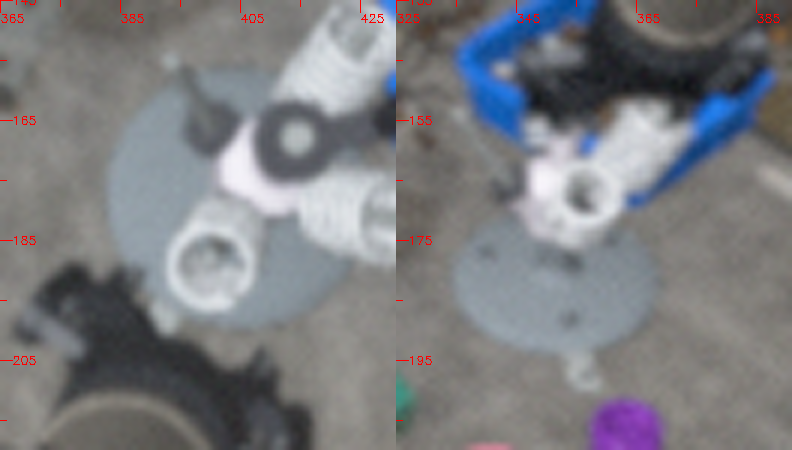

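The tall spring hangs on peg B at the tab, top ring at about (400,189) in top and (358,168) in scene, and it's released. Next I go back to the knob.

Call:
play_rows(commands=[0.144,0.028,0.011,0,-0.085,0,0.144,0.028,0.011,0,-0.085,0,0.144,0.028,0.011,0,-0.085,0,0.144,0.028,0.011,0,-0.085,0,0.2738,0.067,0.1114,0,-0.0852,0,0.2738,0.067,0.1114,0,-0.0852,0,0.2738,0.067,0.1114,0,-0.0852,0,0.2738,0.067,0.1114,0,-0.0852,0,0.2738,0.067,0.1114,0,-0.0852,0])

```text
time_s: 10.85
ee_pos: [0.6041, -0.3323, 0.2488]
orientation: [3.14, 0.016, -0.596]
wrist_force: [-0.5, 0.6, 0.5]
grip_width: 0.0612
gripper_force: 0.0
```

```bash
python3 go.py .6065 -.3315 .26 -.588 0  .6065 -.3315 .173 -.588 0
```

```text
[0.0027, -0.004, -0.0224] [0.0002, 0.0025, -0.0012] len 0.011 m 1.0 deg
[0.0055, -0.0043, 0.1515] [0.0002, 0.0025, -0.0012] len 0.076 m 1.0 deg
10.85 [ 0.6041 -0.3323  0.2488] [ 3.14   0.016 -0.596] [ 0.43  0.63  0.1   0.99 -0.06  1.54 -1.66] 0.0612 [-0.5  0.6  0.5]
```

Call:
play_rows(commands=[0.003,-0.004,0.02,0,0.0025,0,0.004,-0.004,0.06,0,0.0025,0,0.005,-0.004,0.1,0,0.0025,0,0.0055,-0.0043,0.15,0,0.0025,0,0.0055,-0.0043,0.15,0,0.0025,0,0.0055,-0.0043,0.15,0,0.0025,0])

```text
time_s: 11.35
ee_pos: [0.6063, -0.3296, 0.1777]
orientation: [-3.142, -0.003, -0.593]
wrist_force: [0.8, 0.0, 0.3]
grip_width: 0.0613
gripper_force: 0.0
```

```bash
python3 go.py .6065 -.3315 .173 -.588 0
```

```text
[0.0025, 0.0029, 0.0094] [-0.0, -0.0005, -0.0009] len 0.005 m 0.4 deg
11.35 [ 0.6063 -0.3296  0.1777] [-3.142e+00 -3.000e-03 -5.930e-01] [ 0.42  0.63  0.09  1.15 -0.05  1.35 -1.66] 0.0613 [0.8 0.  0.3]
```

Call:
play_rows(commands=[0.0025,0.003,0.008,0,0,0,0.0025,0.003,0.008,0,0,0,0.0025,0.003,0.008,0,0,0,0.0025,0.003,0.008,0,0,0,0.0025,0.003,0.008,0,0,0,0.0025,0.003,0.008,0,0,0,0.0025,0.003,0.008,0,0,0], fingers=0, grip_force=30)

```text
time_s: 11.93
ee_pos: [0.609, -0.3329, 0.1757]
orientation: [-3.14, -0.009, -0.594]
wrist_force: [-0.0, 1.4, 6.4]
grip_width: 0.0176
gripper_force: 30.3
```

```bash
python3 - <<'E'
from peg import *
o=r.observe();p=o["ee_pos"];a0=np.degrees(np.arctan2(*(p[:2]-A)[::-1]))%360;print(o["grip_width"],o["gripper_force"],p,np.linalg.norm(p[:2]-A),a0)
rows(*[(np.r_[A+.045*np.array([np.cos(np.radians(a)),np.sin(np.radians(a))]),p[2]],tool(-.59)) for a in a0+(371.3-a0)*np.arange(1,9)/8])
E
```

```text
0.017594003195698447 30.319468080997467 [ 0.60904313 -0.33290348  0.17565944] 0.04733258056750087 284.11522748587964
[0.0067, -0.0169, 0.0001] [-0.0002, -0.0014, -0.0006] len 0.009 m 0.6 deg
[0.014, -0.0323, 0.0002] [-0.0002, -0.0014, -0.0006] len 0.018 m 0.6 deg
[0.0184, -0.0488, 0.0002] [-0.0002, -0.0014, -0.0006] len 0.026 m 0.6 deg
[0.0195, -0.0659, 0.0003] [-0.0002, -0.0014, -0.0006] len 0.034 m 0.6 deg
[0.0173, -0.0828, 0.0003] [-0.0002, -0.0014, -0.0006] len 0.042 m 0.6 deg
[0.012, -0.0991, 0.0002] [-0.0002, -0.0014, -0.0006] len 0.050 m 0.6 deg
[0.0037, -0.1141, 0.0002] [-0.0002, -0.0014, -0.0006] len 0.057 m 0.6 deg
[-0.0072, -0.1272, 0.0001] [-0.0002, -0.0014, -0.0006] len 0.064 m 0.6 deg
```

Call:
play_rows(commands=[0.0065,-0.016,0,0,0,0,0.0135,-0.032,0,0,0,0,0.0182,-0.0488,0,0,0,0,0.0195,-0.066,0,0,0,0,0.0173,-0.083,0,0,0,0,0.012,-0.099,0,0,0,0,0.0037,-0.114,0,0,0,0,-0.0072,-0.127,0,0,0,0,-0.0072,-0.127,0,0,0,0,-0.0072,-0.127,0,0,0,0])

```text
time_s: 12.77
ee_pos: [0.6463, -0.276, 0.1758]
orientation: [-3.134, -0.016, -0.591]
wrist_force: [8.4, 1.9, 3.5]
grip_width: 0.0178
gripper_force: 30.1
```

```bash
python3 - <<'E'
from peg import *
o=r.observe();p=o["ee_pos"];print(o["wrist_force"].round(1),o["grip_width"],p,np.linalg.norm(p[:2]-A),np.degrees(np.arctan2(*(p[:2]-A)[::-1])))
E
```

```text
[8.4 1.9 3.5] 0.01781329374396906 [ 0.64634878 -0.2760484   0.17575044] 0.05006136748289129 12.636413254275741
```

Call:
play_rows(commands=[0,0,0,0,0,0,0,0,0,0,0,0,0,0,0,0,0,0,0,0,-0.08,0,0,0,0,0,-0.16,0,0,0,0,0,-0.16,0,0,0], fingers=0.7)

```text
time_s: 13.27
ee_pos: [0.6425, -0.2811, 0.2626]
orientation: [-3.141, -0.021, -0.596]
wrist_force: [0.8, -0.6, 2.3]
grip_width: 0.0602
gripper_force: 0.0
```

```bash
python3 go.py .517 .2844 .2 0.02 0
```

```text
[-0.845, -0.7949, 0.1088] [0.0008, -0.0032, -0.098] len 0.583 m 35.3 deg
13.2667 [ 0.6425 -0.2811  0.2626] [-3.141 -0.021 -0.596] [ 0.34  0.62  0.09  0.97 -0.05  1.53 -1.75] 0.0602 [ 0.8 -0.6  2.3]
```

Call:
play_rows(commands=[-0.845,-0.795,0.109,0,-0.0032,-0.098,-0.845,-0.795,0.109,0,-0.0032,-0.098,-0.845,-0.795,0.109,0,-0.0032,-0.098,-0.845,-0.795,0.109,0,-0.0032,-0.098,-0.845,-0.795,0.109,0,-0.0032,-0.098,-0.845,-0.795,0.109,0,-0.0032,-0.098,-0.845,-0.795,0.109,0,-0.0032,-0.098,-0.845,-0.795,0.109,0,-0.0032,-0.098,-0.845,-0.795,0.109,0,-0.0032,-0.098,-0.845,-0.795,0.109,0,-0.0032,-0.098], fingers=1)

```text
time_s: 14.1
ee_pos: [0.5482, 0.1266, 0.2123]
orientation: [-3.141, 0.014, 0.019]
wrist_force: [0.4, -0.4, -0.4]
grip_width: 0.0852
gripper_force: 0.0
```

```bash
python3 go.py .517 .2844 .17 0.02 0
```

```text
[-0.0551, -0.3166, 0.0857] [-0.0002, 0.0023, -0.0001] len 0.166 m 0.8 deg
14.1 [0.5482 0.1266 0.2123] [-3.141  0.014  0.019] [-0.13  0.37 -0.16  1.49  0.06  1.31 -1.85] 0.0852 [ 0.4 -0.4 -0.4]
```

Call:
play_rows(commands=[-0.055,-0.3166,0.086,0,0.0023,0,-0.055,-0.3166,0.086,0,0.0023,0,-0.055,-0.3166,0.086,0,0.0023,0,-0.055,-0.3166,0.086,0,0.0023,0,-0.055,-0.3166,0.086,0,0.0023,0,-0.055,-0.3166,0.086,0,0.0023,0,-0.055,-0.3166,0.086,0,0.0023,0])

```text
time_s: 14.68
ee_pos: [0.5179, 0.2825, 0.1699]
orientation: [-3.141, 0.0, 0.021]
wrist_force: [0.7, -1.7, -0.4]
grip_width: 0.0851
gripper_force: 0.0
```

```bash
python3 go.py .517 .2844 .1 0.02 0 .517 .2844 .022 .02 0; python3 - <<'E'
from h import *
s=get_image("scene");t=get_image("top")
cv2.imwrite("t_bare.png",t["image"]);cv2.imwrite("s_bare.png",s["image"])
E
```

```text
[-0.0018, -0.0038, 0.1398] [-0.0, 0.0, 0.0001] len 0.070 m 0.0 deg
[-0.0018, -0.0038, 0.2958] [-0.0, 0.0, 0.0001] len 0.148 m 0.0 deg
14.6833 [0.5179 0.2825 0.1699] [-3.141  0.     0.021] [-0.37  0.44 -0.22  1.49  0.1   1.22 -2.16] 0.0851 [ 0.7 -1.7 -0.4]
```

Call:
play_rows(commands=[-0.0018,-0.0038,0.06,0,0,0,-0.0018,-0.0038,0.12,0,0,0,-0.0018,-0.0038,0.17,0,0,0,-0.0018,-0.0038,0.21,0,0,0,-0.0018,-0.0038,0.25,0,0,0,-0.0018,-0.0038,0.28,0,0,0,-0.0018,-0.0038,0.295,0,0,0,-0.0018,-0.0038,0.295,0,0,0,-0.0018,-0.0038,0.295,0,0,0])

```text
time_s: 15.53
ee_pos: [0.5176, 0.285, 0.0234]
orientation: [-3.14, -0.001, 0.019]
wrist_force: [-0.5, 0.5, -0.1]
grip_width: 0.0855
gripper_force: 0.0
```

```bash
python3 go.py .517 .2844 .022 .02 0
```

```text
[-0.0012, 0.0012, 0.0027] [-0.0003, -0.0001, -0.0001] len 0.002 m 0.1 deg
15.5333 [0.5176 0.285  0.0234] [-3.14e+00 -1.00e-03  1.90e-02] [-0.39  0.59 -0.2   1.64  0.14  0.92 -2.19] 0.0855 [-0.5  0.5 -0.1]
```

Call:
play_rows(commands=[0,0,0,0,0,0,0,0,0,0,0,0,0,0,0,0,0,0,0,0,0,0,0,0,0,0,0,0,0,0,0,0,0,0,0,0,0,0,0,0,0,0], fingers=0, grip_force=40)

```text
time_s: 16.12
ee_pos: [0.5176, 0.2867, 0.0243]
orientation: [-3.138, -0.002, 0.021]
wrist_force: [-0.3, -0.6, 6.6]
grip_width: 0.0456
gripper_force: 41.6
```

Call:
play_rows(commands=[0,0,-0.06,0,0,0,0,0,-0.14,0,0,0,0,0,-0.22,0,0,0,0,0,-0.28,0,0,0,0,0,-0.34,0,0,0,0,0,-0.34,0,0,0])

```text
time_s: 16.62
ee_pos: [0.52, 0.2879, 0.2]
orientation: [-3.133, -0.012, 0.021]
wrist_force: [0.5, 1.4, -0.7]
grip_width: 0.0453
gripper_force: 41.9
```

```bash
python3 peg.py 146.5 0 0 .19
```

```text
[-0.0736, 1.0097, -0.1085] [-0.0271, 0.0794, 0.0936] len 0.509 m 45.3 deg
16.6167 [0.52   0.2879 0.2   ] [-3.133 -0.012  0.021] [-0.38  0.42 -0.22  1.44  0.09  1.27 -2.16] 0.0453 [ 0.5  1.4 -0.7]
```

Call:
play_rows(commands=[-0.07,0.99,-0.107,-0.0271,0.0794,0.0936,-0.07,0.99,-0.107,-0.0271,0.0794,0.0936,-0.07,0.99,-0.107,-0.0271,0.0794,0.0936,-0.07,0.99,-0.107,-0.0271,0.0794,0.0936,-0.07,0.99,-0.107,-0.0271,0.0794,0.0936,-0.07,0.99,-0.107,-0.0271,0.0794,0.0936,-0.07,0.99,-0.107,-0.0271,0.0794,0.0936,-0.07,0.99,-0.107,-0.0271,0.0794,0.0936,-0.07,0.99,-0.107,-0.0271,0.0794,0.0936,-0.07,0.99,-0.107,-0.0271,0.0794,0.0936])

```text
time_s: 17.45
ee_pos: [0.4943, -0.1294, 0.2352]
orientation: [3.126, -0.516, -0.576]
wrist_force: [1.7, 0.2, -1.1]
grip_width: 0.0452
gripper_force: 41.9
```

```bash
python3 peg.py 146.5 0 0 .17 .135
```

```text
[0.0968, 0.149, 0.064] [0.0017, 0.0013, 0.0013] len 0.094 m 0.9 deg
[0.0974, 0.1482, 0.134] [0.0017, 0.0013, 0.0013] len 0.111 m 0.9 deg
17.45 [ 0.4943 -0.1294  0.2352] [ 3.126 -0.516 -0.576] [-0.17 -0.08  0.19  2.07  0.43  0.76 -2.39] 0.0452 [ 1.7  0.2 -1.1]
```

Call:
play_rows(commands=[0.097,0.149,0.064,0.0017,0.0013,0.0013,0.097,0.149,0.064,0.0017,0.0013,0.0013,0.097,0.149,0.064,0.0017,0.0013,0.0013,0.097,0.149,0.064,0.0017,0.0013,0.0013,0.097,0.149,0.09,0.0017,0.0013,0.0013,0.0974,0.148,0.134,0.0017,0.0013,0.0013,0.0974,0.148,0.134,0.0017,0.0013,0.0013,0.0974,0.148,0.134,0.0017,0.0013,0.0013,0.0974,0.148,0.134,0.0017,0.0013,0.0013])

```text
time_s: 18.2
ee_pos: [0.5179, -0.2305, 0.2029]
orientation: [-3.141, -0.525, -0.585]
wrist_force: [0.6, 0.9, -1.0]
grip_width: 0.0455
gripper_force: 42.0
```

```bash
python3 peg.py 146.5 0 0 .135 .09 .034; python3 - <<'E'
from peg import *
s=get_image("scene");t=get_image("top")
a=np.hstack([crop(t["image"],370,150,66,50,6),crop(s["image"],325,135,66,50,6)])
b=np.hstack([crop(cv2.imread("t_bare.png"),370,150,66,50,6),crop(cv2.imread("s_bare.png"),325,135,66,50,6)])
cv2.imwrite("pics/place2.png",np.vstack([b,a])[:600])
o=r.observe();R=Ro.from_euler('xyz',o["orientation"]).as_matrix();p=o["ee_pos"]
for k in(.022,-.036): print('spring end',[proj(d,p+R@[0,0,k]).round(1) for d in(t,s)])
for az in(144,146.5,149):
  B,_=pegpose(0,az);T,_=pegpose(.085,az);print('peg',az,[proj(d,x).round(1).tolist() for d in(t,s) for x in(B,T)])
  k=np.r_[A+.045*np.array([np.cos(np.radians(az+225)),np.sin(np.radians(az+225))]),.2];print('knob',proj(t,k).round(1),proj(s,k).round(1))
E
```

```text
[-0.0009, 0.0062, 0.0018] [-0.0002, -0.0002, -0.0] len 0.003 m 0.1 deg
[-0.001, 0.0063, 0.0918] [-0.0002, -0.0002, -0.0] len 0.046 m 0.1 deg
[-0.0011, 0.0064, 0.2038] [-0.0002, -0.0002, -0.0] len 0.102 m 0.1 deg
18.2 [ 0.5179 -0.2305  0.2029] [-3.141 -0.525 -0.585] [-0.06  0.04  0.37  2.04  0.23  0.57 -2.01] 0.0455 [ 0.6  0.9 -1. ]
spring end [array([[398.1, 191.4]]), array([[358.5, 161.3]])]
spring end [array([[395.5, 197.7]]), array([[361.2, 155.7]])]
peg 144 [[[402.8, 181.3]], [[399.0, 188.9]], [[354.2, 171.7]], [[357.2, 164.5]]]
knob [[412.7 150.7]] [[345.3 139. ]]
peg 146.5 [[[403.2, 181.5]], [[399.9, 189.5]], [[354.6, 171.6]], [[358.1, 164.4]]]
knob [[412.  150.8]] [[345.  139.3]]
peg 149 [[[403.6, 181.7]], [[400.9, 190.0]], [[354.9, 171.6]], [[358.9, 164.3]]]
knob [[411.3 150.9]] [[344.7 139.5]]
```

View pics/place2.png

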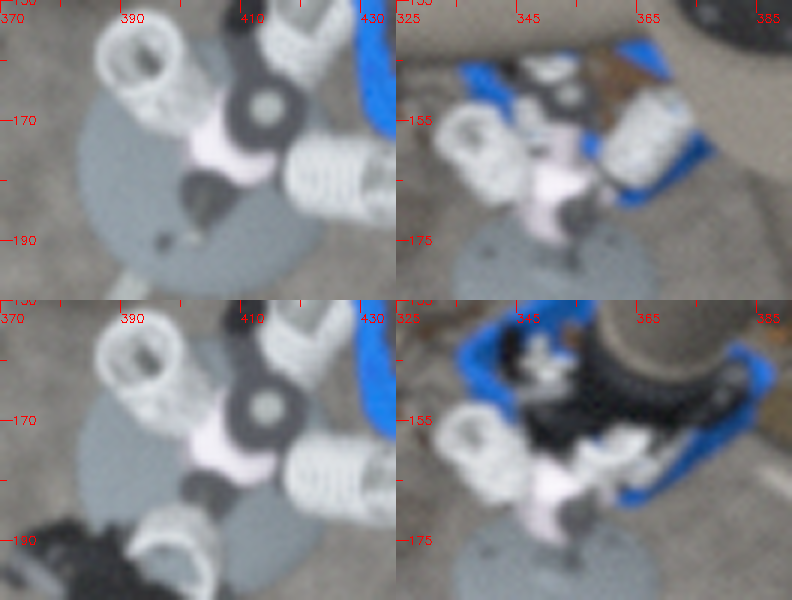

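The upper row shows bare peg A at the tab in top: collar (404.7,182.5), tip about (402.8,189). The hung tall spring is at (428,179), and the neighbouring fixed spring's ring is at (393.3,159.2). That suggests the peg stands a few degrees past the tab line, so I'll fit its angle before lowering.

```bash
python3 - <<'E'
from peg import *
from scipy.optimize import least_squares
s=get_image("scene");t=get_image("top")
def pt(az,s_): return pegpose(s_,az)[0]
for az in(143,146,149,152,155,158):
  kn=lambda z:np.r_[A+.045*np.array([np.cos(np.radians(az+225)),np.sin(np.radians(az+225))]),z]
  print(az,'tip',proj(t,pt(az,.085)).round(1)[0],'collar',proj(t,pt(az,.011)).round(1)[0],'knob',proj(t,kn(.2)).round(1)[0],'ring',proj(t,pt(az-90,.078)).round(1)[0],proj(s,pt(az-90,.078)).round(1)[0],'ringopp',proj(t,pt(az+90,.078)).round(1)[0])
im=cv2.imread("t_bare.png");i0=cv2.imread("pics/top0.png")
# bright, unsaturated vs plate: difference image against start (spring was there) -> print grey values round the tip
g=cv2.cvtColor(im,cv2.COLOR_BGR2GRAY)[178:196,394:412]
print("cols 394..411");[print(178+i,*row) for i,row in enumerate(g)]
E
```

```text
143 tip [398.7 188.6] collar [402.2 182.1] knob [412.9 150.6] ring [393.3 155.5] [336.3 154.4] ringopp [431.8 183. ]
146 tip [399.7 189.4] collar [402.7 182.4] knob [412.1 150.8] ring [392.6 156.5] [336.4 155. ] ringopp [432.5 182. ]
149 tip [400.9 190. ] collar [403.2 182.8] knob [411.3 150.9] ring [392.  157.6] [336.6 155.5] ringopp [433.1 180.9]
152 tip [402.  190.7] collar [403.8 183.1] knob [410.5 151.2] ring [391.4 158.6] [336.8 156.1] ringopp [433.7 179.9]
155 tip [403.2 191.2] collar [404.3 183.3] knob [409.8 151.4] ring [390.9 159.7] [337.1 156.7] ringopp [434.2 178.8]
158 tip [404.4 191.7] collar [404.9 183.5] knob [409.  151.7] ring [390.4 160.8] [337.4 157.3] ringopp [434.6 177.6]
cols 394..411
178 153 154 154 154 151 156 149 140 130 132 141 150 173 204 225 228 227 222
179 154 156 156 154 152 149 129 109 98 95 99 107 119 143 187 215 219 215
180 153 152 154 152 150 142 115 97 94 93 97 94 97 103 131 170 184 185
181 153 154 154 152 148 136 110 98 96 102 99 94 92 94 97 113 130 138
182 154 153 154 156 151 138 111 98 100 106 103 96 93 95 94 105 121 131
183 155 156 154 153 152 1
[... 250 characters left out ...]
 141 147 147 144
187 159 159 156 153 153 153 154 144 129 110 105 121 129 141 145 148 146 148
188 160 157 144 143 142 149 153 155 146 131 122 133 144 148 150 151 149 142
189 156 149 129 116 127 144 159 168 167 148 134 141 149 146 151 149 149 146
190 155 141 118 108 124 147 157 158 159 150 143 146 151 153 150 147 149 147
191 155 146 124 122 136 148 151 152 146 144 146 153 151 149 151 149 147 148
192 158 152 142 140 146 154 154 153 151 148 151 151 150 151 150 146 147 147
193 159 157 152 150 156 155 154 155 150 152 151 153 152 151 149 148 149 148
194 154 153 157 155 155 156 154 153 152 153 151 152 151 149 149 150 147 146
195 156 155 152 152 156 156 153 154 151 151 154 150 152 152 149 147 149 145
```

```bash
python3 - <<'E'
from h import *
im=cv2.imread("pics/tree3.png")[:,:396]
g=cv2.cvtColor(cv2.resize(im,(66,75),interpolation=cv2.INTER_AREA),cv2.COLOR_BGR2GRAY)[178-145:194-145,394-375:412-375]
print("cols 394..411");[print(178+i,*row) for i,row in enumerate(g)]
E
```

```text
cols 394..411
178 155 155 154 152 152 141 126 109 104 110 124 138 163 201 224 230 228 225
179 156 154 154 153 147 128 108 97 99 98 99 100 116 155 206 223 223 221
180 155 154 156 153 139 115 99 97 101 98 94 92 98 125 171 190 192 191
181 156 156 155 149 133 109 100 102 101 100 95 92 94 106 126 139 142 145
182 156 155 156 150 131 106 99 103 103 97 92 92 94 102 115 126 131 135
183 155 155 156 151 135 112 103 103 99 94 93 94 98 108 124 137 143 143
184 159 157 157 152 142 124 110 103 95 92 93 96 105 119 135 146 147 146
185 159 159 157 154 149 133 117 104 96 97 106 111 121 133 143 148 147 147
186 158 159 157 151 150 147 136 116 108 117 125 132 139 145 147 149 148 146
187 157 159 155 149 148 160 155 131 125 137 144 146 149 149 148 148 149 148
188 158 154 146 138 142 161 162 145 139 147 152 151 151 151 151 148 147 149
189 157 148 131 118 129 146 150 148 149 153 154 154 153 152 149 150 147 149
190 154 142 120 111 124 139 146 151 153 155 154 152 152 152 152 151 150 150
191 156 144 126 120 136 148 152 153 154 155 155 154 155 153 152 149 149 147
192 159 153 144 140 148 156 156 153 154 155 153 153 154 152 152 152 149 147
193 157 154 153 152 154 156 155 154 157 156 151 152 151 151 151 151 150 148
```

Against the peg B picture, peg A's tip highlight is shifted by (+2.0,+1.3) px. That's about 5.5° further, so azimuth ≈151°, still within the tab tolerance. I'll aim the spring at 151°.

```bash
python3 peg.py 151 0 0 .135 .09 .034
```

```text
[-0.0035, 0.0207, 0.0036] [0.006, -0.0006, -0.0111] len 0.011 m 4.5 deg
[-0.004, 0.0174, 0.0935] [0.006, -0.0006, -0.0111] len 0.048 m 4.5 deg
[-0.0046, 0.0131, 0.2054] [0.006, -0.0006, -0.0111] len 0.103 m 4.5 deg
18.4 [ 0.5185 -0.2314  0.2044] [-3.139 -0.527 -0.587] [-0.06  0.04  0.38  2.04  0.23  0.56 -2.01] 0.046 [-0.5  0.4 -0.9]
```

Call:
play_rows(commands=[-0.0035,0.0207,0.0036,0.006,0,-0.0111,-0.0035,0.0207,0.0036,0.006,0,-0.0111,-0.0035,0.0207,0.0036,0.006,0,-0.0111,-0.0035,0.0207,0.0036,0.006,0,-0.0111,-0.0035,0.0207,0.0036,0.006,0,-0.0111])

```text
time_s: 18.82
ee_pos: [0.5123, -0.2396, 0.2015]
orientation: [3.141, -0.527, -0.506]
wrist_force: [0.1, 0.2, -2.0]
grip_width: 0.0455
gripper_force: 42.0
```

```bash
python3 peg.py 151 0 0 .135 .11 .09 .034; python3 - <<'E'
from h import *
t=get_image("top")
g=cv2.cvtColor(t["image"],cv2.COLOR_BGR2GRAY)[182:206,390:412]
print("cols 390..");[print(182+i,*row) for i,row in enumerate(g)]
E
```

```text
[0.0004, 0.0003, -0.0008] [0.0001, -0.0005, 0.0] len 0.000 m 0.2 deg
[0.0002, 0.0002, 0.0492] [0.0001, -0.0005, 0.0] len 0.025 m 0.2 deg
[0.0001, 0.0002, 0.0892] [0.0001, -0.0005, 0.0] len 0.045 m 0.2 deg
[-0.0003, 0.0001, 0.2012] [0.0001, -0.0005, 0.0] len 0.101 m 0.2 deg
18.8167 [ 0.5123 -0.2396  0.2015] [ 3.141 -0.527 -0.506] [-0.02  0.03  0.39  2.06  0.12  0.54 -1.79] 0.0455 [ 0.1  0.2 -2. ]
cols 390..
182 157 156 158 157 156 156 155 159 152 136 112 96 100 105 104 95 93 94 94 107 124 134
183 156 159 158 160 157 154 158 157 155 142 116 99 105 109 102 94 93 93 100 118 138 142
184 157 158 158 159 157 159 156 156 154 145 123 108 112 109 100 93 93 95 110 128 143 146
185 159 158 159 158 159 158 158 155 154 146 140 136 135 130 116 104 102 107 124 140 146 146
186 160 155 157 158 158 158 155 154 158 157 163 172 171 167 148 136 132 134 142 145 149 149
187 156 158 156 158 159 158 157 163 173 182 191 199 199 191 173 167 158 150 145 147 150 148
188 153 153 157 153 154 161 172 187 197 198 208 209 211 199 175 173 172 160 148 148 148 149
189 142 134 137 139 145 154 178 201 203 208 213 205 206 19
[... 650 characters left out ...]
7
197 61 59 58 53 54 67 100 129 146 149 152 150 150 152 149 150 177 206 196 157 127 133
198 57 56 58 54 56 56 76 117 139 145 141 145 155 155 150 159 179 210 201 151 113 119
199 55 55 58 58 52 50 65 95 116 124 124 144 164 172 162 177 192 216 207 146 104 104
200 49 47 47 51 51 53 53 64 77 87 96 125 156 168 167 184 193 211 201 141 97 98
201 51 52 53 51 53 51 48 48 51 59 61 78 99 119 132 156 182 207 191 129 95 95
202 53 53 53 52 50 53 54 52 51 52 51 54 52 67 77 115 160 182 160 109 85 81
203 52 54 54 52 51 51 49 54 51 51 48 49 52 49 54 78 113 121 101 76 70 64
204 53 52 52 50 54 58 53 53 54 52 55 48 46 48 49 52 64 65 57 57 52 56
205 58 59 57 60 60 62 57 57 62 54 57 53 51 51 46 48 48 49 50 52 47 49
```

Call:
play_rows(commands=[0,0,0.02,0,0,0,0,0,0.035,0,0,0,0,0,0.05,0,0,0,0,0,0.06,0,0,0,0,0,0.07,0,0,0,0,0,0.08,0,0,0,0,0,0.08,0,0,0])

```text
time_s: 19.45
ee_pos: [0.5291, -0.25, 0.165]
orientation: [3.139, -0.524, -0.506]
wrist_force: [0.7, -0.6, -1.5]
grip_width: 0.046
gripper_force: 42.0
```

```bash
python3 peg.py 151 0 0 .095 .06 .038
```

```text
[0.0027, -0.0016, -0.0037] [0.0003, -0.0001, 0.0] len 0.002 m 0.1 deg
[0.0027, -0.0017, 0.0663] [0.0003, -0.0001, 0.0] len 0.033 m 0.1 deg
[0.0027, -0.0018, 0.1103] [0.0003, -0.0001, 0.0] len 0.055 m 0.1 deg
19.45 [ 0.5291 -0.25    0.165 ] [ 3.139 -0.524 -0.506] [ 0.01  0.12  0.39  2.06  0.04  0.44 -1.72] 0.046 [ 0.7 -0.6 -1.5]
```

Call:
play_rows(commands=[0.002,-0.001,0.02,0,0,0,0.0025,-0.0017,0.04,0,0,0,0.0025,-0.0017,0.06,0,0,0,0.0025,-0.0017,0.078,0,0,0,0.0025,-0.0017,0.092,0,0,0,0.0025,-0.0017,0.102,0,0,0,0.0025,-0.0017,0.11,0,0,0,0.0025,-0.0017,0.11,0,0,0])

```text
time_s: 20.12
ee_pos: [0.5547, -0.2633, 0.1184]
orientation: [3.14, -0.525, -0.506]
wrist_force: [-0.6, -0.3, -1.5]
grip_width: 0.0456
gripper_force: 42.0
```

```bash
python3 peg.py 151 0 0 .036 .17
```

```text
[-0.0006, -0.0001, 0.0048] [0.0003, -0.0002, -0.0] len 0.002 m 0.1 deg
[-0.0003, 0.0004, -0.2631] [0.0003, -0.0002, -0.0] len 0.132 m 0.1 deg
20.1167 [ 0.5547 -0.2633  0.1184] [ 3.14  -0.525 -0.506] [ 0.08  0.25  0.34  2.05 -0.07  0.33 -1.62] 0.0456 [-0.6 -0.3 -1.5]
```

Call:
play_rows(commands=[0,0,0.004,0,0,0,0,0,0.004,0,0,0,0,0,0.004,0,0,0,0,0,0.004,0,0,0,0,0,0.004,0,0,0], fingers=0.74)

```text
time_s: 20.53
ee_pos: [0.5561, -0.2638, 0.1184]
orientation: [3.141, -0.527, -0.506]
wrist_force: [-0.4, 0.2, -0.1]
grip_width: 0.0632
gripper_force: 0.0
```

Call:
play_rows(commands=[0,0,-0.03,0,0,0,0,0,-0.08,0,0,0,0,0,-0.14,0,0,0,0,0,-0.2,0,0,0,0,0,-0.26,0,0,0,0,0,-0.34,0,0,0,0,0,-0.4,0,0,0,0,0,-0.4,0,0,0])

```text
time_s: 21.2
ee_pos: [0.47, -0.2147, 0.2987]
orientation: [-3.137, -0.539, -0.508]
wrist_force: [1.2, 0.8, 0.6]
grip_width: 0.0635
gripper_force: 0.0
```

```bash
python3 - <<'E'
from peg import *
t=get_image("top");s=get_image("scene");o=r.observe();print(o["ee_pos"],o["wrist_force"].round(1),o["time_s"],o["grip_width"])
for az,L in((151,.070),(241,.078)): print(az,proj(t,pegpose(L,az)[0]).round(1),proj(s,pegpose(L,az)[0]).round(1))
for n,im,(x0,x1,y0,y1) in(('top',t,(389,412,180,204)),('scene',s,(344,370,156,182))):
    g=cv2.cvtColor(im["image"],cv2.COLOR_BGR2GRAY)[y0:y1,x0:x1]
    print(n,"cols",x0);[print(y0+i,*row) for i,row in enumerate(g)]
E
```

```text
[ 0.468533   -0.21462841  0.29286497] [ 0.8 -0.1 -0.2] 21.3 0.06298514126617305
151 [[402.1 188.9]] [[358.7 165.6]]
241 [[433.5 180.2]] [[371.2 151. ]]
top cols 389
180 156 156 157 155 155 153 153 155 164 174 188 193 196 202 199 193 187 186 189 181 186 186 186
181 157 157 157 161 154 158 155 157 175 194 204 200 201 203 205 198 188 189 188 172 153 137 141
182 157 158 157 153 157 154 158 161 184 201 213 211 211 213 216 204 186 187 183 166 149 132 132
183 154 157 157 158 157 156 157 168 200 212 212 215 216 216 215 207 201 195 180 156 147 146 143
184 160 158 159 159 160 157 160 177 214 222 219 209 196 192 189 191 196 200 182 162 158 155 140
185 160 160 159 158 156 157 163 195 220 222 206 181 154 136 131 138 152 180 182 177 169 156 140
186 159 160 160 157 159 160 170 202 220 200 169 156 138 120 106 104 116 151 183 189 176 155 133
187 157 158 160 157 158 159 181 210 202 174 153 149 141 127 114 108 124 149 184 202 189 164 138
188 156 158 153 159 157 167 193 209 185 160 155 153 154 150 133 120 137 148 171 199 199 173 145
189 157 156 159 158 158 168 200 208 176 155 168 171 174 170 151 138 149
[... 3479 characters left out ...]
9 184 173 159 146 125 123 125 128 122 122 118 124 125
176 139 138 138 135 125 129 128 130 132 141 164 177 176 168 152 136 123 124 129 134 132 127 124 125 124 129
177 140 142 141 139 131 122 126 120 116 113 118 128 141 140 134 132 129 130 133 134 133 129 126 118 126 125
178 138 142 142 137 128 122 126 122 116 105 93 105 126 135 135 134 134 133 136 135 135 129 125 122 121 124
179 142 144 140 140 140 135 138 130 124 107 102 107 127 136 135 138 137 136 135 137 136 137 129 127 121 126
180 147 150 144 149 151 155 153 146 133 128 121 123 135 137 141 137 136 137 135 136 135 136 135 127 127 125
181 148 146 146 151 151 156 161 156 150 142 137 139 137 140 141 141 140 141 138 135 137 136 132 131 123 123
```

The short spring's ring is centred at about (402,190) in top, where (402,189) was expected for a seated spring. In scene it's at (360,168), with the same 2 px offset the tips showed before. The hand is clear, so I'm handing in.

```bash
python3 -c "
from rig import order
print(order.finish_job())"
```

```text
the job is handed in; nothing more can be done
None
```

I hung the tall spring on peg B, then the short spring on peg A, which stands about 5° past the tab line (roughly 6 mm at the tip, limit 25 mm), and handed the job in at about 21 s; no verdict was shown.

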